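Stopper the suction flask and hold the pump at its mark

TASK

Leak-check the suction flask: first set the orange-gripped stopper from its white stand fully home, upright, in the neck of the amber flask. Then grip the blue handle of the spring pump next to it, draw the rod straight up until its black pointer is level with the middle of the red band on the gauge post, and finish while still holding it there, as the spring pulls it back if let go. Leave the dropper bottle, the slide box and the sample jar where they stand.

Things in the scene. Friction and masses are not known exactly. Their poses are not given: they have to be found in the camera images.
- stopper: Loose upright stopper, 70 mm tall, 50 g. Origin: centre of its lower end, z up. From the origin up: dark tapered rubber plug, 21 mm across growing to 28 mm at height 28; dark flange 42 mm across, 28 to 34 mm; orange round grip 28 mm across, 34 to 70 mm. At first it hangs by the flange in the stand's hole, origin 12 mm above the bench. Seated in the flask, its origin is 28 mm below the rim.
- stand: White fixed block, 75 x 75 x 40 mm tall, with one central round hole 34 mm across and 34 mm deep that holds the stopper. Origin at the centre of its underside, on the bench. It stands on the left or the right of the rig.
- rig: Fixed grey base plate 120 (x) x 360 (y) x 14 mm; origin under its centre, z up, yaw varies. On it, along its own y: amber flask (y = -85 mm), upright spring pump (y = +85; barrel 44 mm across, top 105 mm above the bench), white gauge post (y = +143; 14 x 8 mm, top 207 mm above the bench). A steel support, 113 mm tall, stands at x = -50, y = -85; a thin steel tube joins flask and pump.
- flask_mouth (a point): Centre of the flask's mouth, at rim height, 130 mm above the bench; frame parallel to the rig's. The neck is a straight round bore, inside 31 mm, outside 41 mm across, 45 mm deep. The conical flask below is 92 mm across.
- pump_rod: The pump's sliding rod (12 mm across, 100 g) with handle and pointer; slides straight up only, 0 to 95 mm; frame parallel to the rig's. Origin on its axis, at the barrel's top (105 mm above the bench) when fully in; rises with the rod. An inner spring pulls it back in: about 4 N when fully in, 1.1 N more per 10 mm, plus 1 N of weight.
- handle (a point): Centre of the blue T handle on top of the rod, 85 mm above the rod's origin (190 mm above the bench when fully in). The handle is a straight bar 16 mm wide (rig x), 70 mm long (rig y) and 16 mm high; below it there is only the 12 mm rod for 63 mm. Grip across its 16 mm width.
- pointer_tip (a point): Tip of the black pointer, a 4 mm thick finger sticking out from the rod towards the gauge post (rig +y), 47 mm from the rod axis, 75 mm below the handle's centre; 115 mm above the bench when the rod is fully in.
- red_band: Fixed red band around the gauge post, 24 x 16 x 12 mm high. Origin at its centre; this is the height mark, 155 to 190 mm above the bench, different each time. Pointer level with it = pointer_tip and this origin at the same height.
- dropper_bottle: Bystander: loose amber bottle, 48 mm across, 100 mm tall, on the other side from the stand. Origin at the centre of its underside.
- slide_box: Bystander: loose flat grey box with blue lid, 87 x 122 x 35 mm high. Origin at the centre of its underside.
- sample_jar: Bystander: loose white jar with blue cap, 60 mm across, 75 mm tall. Origin at the centre of its underside.
Mind the look-alikes: they are no part of the job. What is shaped like the stopper but green is not meant.

How it is judged:
On the way:
1. the stopper is seated upright in the flask neck, its flange on the rim (z of stopper in the frame of flask_mouth between -0.034 and -0.024 m and horizontal distance between stopper and flask_mouth below 0.007 m and angle between stopper's own z axis and vertical below 0.12 rad), for 0.2 s.
At the end, for the whole second after the job is handed in: The stopper sits in the flask neck (its lower end 24 to 34 mm below the rim, within 7 mm of the centre, tilted under 0.12 rad), untouched, and the fingers hold the pump rod still (under 20 mm/s, over 3 N of contact) with the pointer within 6 mm in height of the red band's middle (all of step 1 and z of pointer_tip in the frame of red_band between -0.006 and 0.006 m and linear speed of pump_rod below 0.02 m/s and contact force between the fingers and pump_rod above 3 N and contact force between the fingers and stopper below 0.1 N); the arm keeps its last pose, push and grip.
It fails at once if a bystander is pushed over 25 mm or tipped (distance of any of dropper_bottle, slide_box, sample_jar from where it was at the start of the episode above 0.025 m or angle between any of dropper_bottle, slide_box, sample_jar's own z axis and vertical above 0.3 rad).
It also fails if it takes over 61 s, if anything falls off the work surface, if the arm or the gripper's body presses on something with over 40 N, if the wrist force passes 120 N, or if a joint passes its speed limit or range.

ROBOT

A 6-joint arm with a two-finger parallel gripper is mounted at the origin on the work surface. World frame = base frame: x ahead of the robot, y to its left, z up, the work surface at z = 0. Lengths are in m, angles in rad, forces in N, time in s.
With the tool pointing down it reaches from about 0.3 to 0.875 m from the base axis. Payload 6.4 kg.
Tool frame: the origin (TCP) lies on the centre line of the jaws, within the pads' length; the fingertips stand ahead of it and the grasp point (between the pads) is the TCP (robot.tcp_to_tips is the z of the fingertips in the tool frame, in m); z points along the fingers, y is the line along which they close (so a half turn about z gives the same grasp; the last joint's range is limited). The gripper opens to 88 mm and grips with 3 to 60 N. Pads are 18 mm wide; open, the fingers measure 123 mm over their backs; the gripper's body (75 mm by 187 mm) begins 45 mm behind the grasp point.
Start: joints at [0.919, 0.181, 1.607, -0, 1.354, -0.206], TCP at [0.248, 0.519, 0.258] pointing down, gripper open.
Joint ranges: [-2.99, 2.99], [-0.89, 2.07], [0.3, 2.58], [-1.14, 4.28], [0, 2.63], [-3.12, 3.12]. Speed limits (rad/s): [2.57, 2.57, 3.01, 3.14, 3.14, 3.14].

INTERFACE

Orientations are given as a unit quaternion [w, x, y, z].
In Python, from bench import robot gives the robot as it stands. The module is installed in compiled form; this text tells all that it offers.
- The arm moves only by the shell command python3 -m handwheel 'ROWS' [OPENING]. ROWS is JSON, a list of rows, each an object with "travel": the shift along the tool's x, y, z in m, a list of three; "roll": the turn about the tool's z in rad. In form: [{"travel": [tx, ty, tz], "roll": roll}, ...]. A call has 1 to 12 rows; each row shifts and turns the commanded pose from where the row before left it, along the tool's axes as they then stand; what a row does not reach is not made up. A row lasts 1/8 s, in which the tool goes at most 62.5 mm and 10.7 degrees, less where a joint would pass 70% of its speed; a pose out of reach is approached as far as the arm can. A call is refused whole if a number of a shift passes 0.0625 or a number of a turn 0.188, either way. A call with a gripper value outside its range is refused whole. OPENING is the finger opening in m, from 0 to 0.0881, set as the call begins (- or left out, the last holds). The fingers move at their own pace and stop on an object; the grip force is fixed at half the most. Time passes only in rows, so rows that do not move let the fingers close. It gives the time, the measured TCP pose, the force, the opening and the grip force at its end, in the units of the state.
- robot.read_state(): the state, without advancing time (a new reading comes with each control period).
- robot.grab_frame(name): name is "side" or "top"; returns the picture (420x560x3 uint8, red, green, blue); there is no depth.
- robot.get_calibration(name): a dict with "K" (3x3 intrinsics, pixels), "k1" (the pictures are not rectified: a ray, as slopes to the right and down, at radius r is drawn at 1 + k1 r^2 times it, then the intrinsics apply), "extrinsics" (4x4, takes a point from camera to world coordinates). Camera axes: x right, y up, looking along -z (the intrinsics and any distortion apply to the point x, -y, -z); pixel columns grow to the right and rows downward; lengths in m; the calibration is good to about 2 mm. A picture is of the moment at which its call begins. get_calibration takes no time and is no camera call.
- robot.hand_in(): hands the job in; it is judged then, once.
Trained networks look in the newest picture that a camera, given by its name, has taken for a name from the list of things; names that differ only in an ending like _2 or _b are one class to them, and where a whole thing is asked for, a point or a joint stands for the part that bears it (a point fixed in the world has none). Each returns a list of dicts, best first, with "p" (0 to 1); they miss things now and then, are a little off and sometimes report something else, mostly with a low value. They report only what shows in the picture. A call takes as long as a camera call. They do not tell look-alikes from the thing itself.
- robot.boxes_of(name, camera): "rect" ([left, top, right, bottom] in pixels, round what is visible of it).
- robot.spot_point(name, camera): "uv" ([column, row] in pixels: a listed point, or the origin of a listed thing).
The state is a dict: "clock": time; "joint_pos": joint angles; "joint_vel": joint speeds; "effort": joint torques, N m; "ee_pos": TCP position; "tool_rot": TCP orientation; "wrist_force": force on the tool from outside, world axes, zero at the start; "moment": the same for the moment, N m; "gripper_width": finger opening in m; "grip_force": force on a finger pad.
Only numpy, scipy, OpenCV 4.12 (cv2) and the standard library are available. Lean on these libraries where they do the work, as an engineer would, in place of code of your own. Each camera call takes 0.05 s, during which the arm holds its last target. There are 200 camera calls.

## Working session

There is one attempt and no reset: what is moved stays moved. The work goes in short steps, Python scripts to look and compute and a shell command to move; the robot and the scene stay as the last step left them, time stands still between calls to the robot, and variables do not carry over. Pictures are saved under pics/ and viewed, at most 10 in all, crops included, and the job is handed in when it is done.

```bash
mkdir -p pics; cat > h.py <<'E'
import numpy as np, cv2
from bench import robot
def cal(n):
    c=robot.get_calibration(n); return np.array(c["K"]),c["k1"],np.array(c["extrinsics"])
def ray(n,uv):
    K,k1,E=cal(n)
    p=cv2.undistortPoints(np.array([[uv]],float),K,np.array([k1,0,0,0.]))[0,0]
    d=E[:3,:3]@np.array([p[0],-p[1],-1]); return E[:3,3],d/np.linalg.norm(d)
def at_z(n,uv,z):
    o,d=ray(n,uv); return o+d*(z-o[2])/d[2]
def tri(uv1,uv2):
    A=np.zeros((3,3));b=np.zeros(3);R=[ray("side",uv1),ray("top",uv2)]
    for o,d in R:
        P=np.eye(3)-np.outer(d,d);A+=P;b+=P@o
    x=np.linalg.solve(A,b); return x,[round(float(np.linalg.norm((np.eye(3)-np.outer(d,d))@(x-o))),4) for o,d in R]
def proj(n,X):
    K,k1,E=cal(n); c=np.linalg.inv(E)@np.append(X,1); s=np.array([c[0],-c[1]])/-c[2]
    s=s*(1+k1*(s@s)); return K[:2,:2]@s+K[:2,2]
E
python3 - <<'E'
from h import *
for n in("side","top"):
    f=robot.grab_frame(n); cv2.imwrite(f"pics/{n}0.png",f[:,:,::-1])
    print(n,cal(n)[2][:3,3].round(3))
    for t in["stopper","flask_mouth","handle","pointer_tip","red_band","stand","pump_rod","rig","dropper_bottle","slide_box","sample_jar"]:
        print(t,[(np.round(r["uv"],1).tolist(),round(r["p"],2)) for r in robot.spot_point(t,n)[:3]])
print(robot.read_state(), robot.tcp_to_tips)
E
```

```text
side [ 0.347 -0.97   0.847]
stopper [([295.1, 382.0], 0.63), ([221.5, 348.8], 0.6)]
flask_mouth [([301.1, 232.9], 0.88)]
handle [([314.7, 175.0], 0.68)]
pointer_tip []
red_band [([312.7, 176.2], 0.4)]
stand [([273.7, 341.7], 0.96)]
pump_rod [([309.5, 201.9], 0.57)]
rig [([304.4, 250.2], 0.77)]
dropper_bottle [([231.8, 181.6], 0.96)]
slide_box [([340.7, 339.9], 0.71)]
sample_jar [([283.0, 173.1], 0.72)]
top [ 0.3   -0.03   1.273]
stopper [([383.0, 223.1], 0.67), ([383.3, 258.6], 0.64), ([412.0, 213.6], 0.61)]
flask_mouth [([317.7, 175.4], 0.83)]
handle [([260.6, 148.2], 0.64)]
pointer_tip [([243.1, 152.9], 0.47)]
red_band [([235.9, 146.0], 0.46)]
stand [([380.5, 215.4], 0.59)]
pump_rod [([262.1, 157.8], 0.82)]
rig [([287.5, 176.5], 0.87)]
dropper_bottle [([163.1, 225.9], 0.57)]
slide_box [([384.1, 174.2], 0.8)]
sample_jar [([156.2, 165.8], 0.92)]
{'clock': 1.2, 'joint_pos': array([ 9.18687513e-01,  1.80771571e-01,  1.60701366e+00,  1.97822925e-05,
        1.35381242e+00, -2.06271107e-01]), 'joint_vel': array([-0.0014528 , -0.00060861,  0.00087476,  0.00068161, -0.00160082,
       -0.00136504]), 'effort': array([ 5.66812068e-04, -4.33824742e+01, -3.42178452e+01,  7.05035054e-02,
        3.08260240e-02,  2.74022341e-05]), 'ee_pos': array([0.24791622, 0.51881637, 0.25772385]), 'tool_rot': array([-9.82262692e-06,  2.21079268e-01,  9.75255842e-01,  1.74813746e-06]), 'wrist_force': array([ 1.20119949, -0.6116194 ,  0.15121846]), 'moment': array([-0.01476741, -0.03071991,  0.02518928]), 'grip_force': 0.0, 'gripper_width': 0.08805659600887751} 0.019
```

```bash
python3 - <<'E'
import cv2
a=cv2.imread("pics/side0.png")[130:410,180:400]; b=cv2.imread("pics/top0.png")[110:290,130:440]
cv2.imwrite("pics/sc.png",cv2.resize(a,None,fx=2.1,fy=2.1,interpolation=cv2.INTER_CUBIC))
cv2.imwrite("pics/tc.png",cv2.resize(b,None,fx=2.5,fy=2.5,interpolation=cv2.INTER_CUBIC))
E
```

```text
(no output)
```

View pics/sc.png

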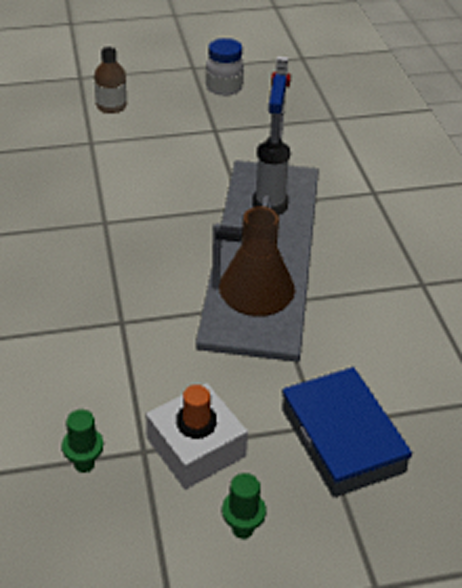

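View pics/tc.png

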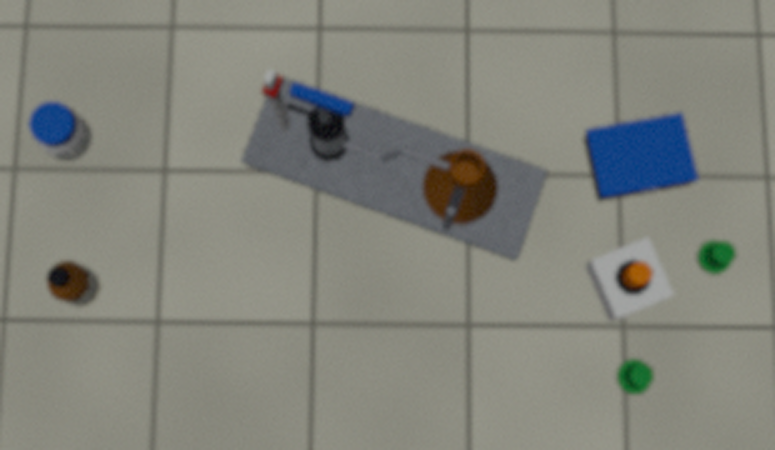

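The side crop shows the orange stopper in the white stand at (196,405), with green decoys at (82,435) and (243,503). Behind it are the flask mouth (261,215), the blue handle (279,92) and the red band, partly hidden, at (283,77). In the top crop they are at: orange stopper (638,273), flask mouth (467,165), handle (321,99), red band (273,87). I'll refine these with colour-blob model fits.

```bash
cat >> h.py <<'E'
def mask(img,h0,h1,s,v,box):
    hsv=cv2.cvtColor(img,cv2.COLOR_RGB2HSV); H,S,V=[hsv[...,i].astype(int) for i in range(3)]
    m=((H>=h0)&(H<=h1)&(S>s)&(V>v)) if h0<=h1 else (((H>=h0)|(H<=h1))&(S>s)&(V>v))
    o=np.zeros_like(m); l,t,r,b=box; o[t:b,l:r]=m[t:b,l:r]; return o
def rectof(m): 
    y,x=np.nonzero(m); return np.array([x.mean(),y.mean(),x.min(),y.min(),x.max()+1,y.max()+1,len(x)])
def hullc(n,P):
    q=np.array([proj(n,p) for p in P],np.float32); h=cv2.convexHull(q); M=cv2.moments(h)
    return np.array([M["m10"]/M["m00"]-.0,M["m01"]/M["m00"],*q.min(0),*q.max(0),M["m00"]])
def cyl(c,r,z0,z1):
    a=np.linspace(0,6.283,40); return [[c[0]+r*np.cos(t),c[1]+r*np.sin(t),z] for t in a for z in(z0,z1)]
def boxp(c,yaw,d):
    R=np.array([[np.cos(yaw),-np.sin(yaw),0],[np.sin(yaw),np.cos(yaw),0],[0,0,1]])
    return [np.array(c)+R@(np.array([i,j,k])*np.array(d)/2) for i in(-1,1) for j in(-1,1) for k in(-1,1)]
E
python3 - <<'E'
from h import *
from scipy.optimize import least_squares
I={n:cv2.imread(f"pics/{n}0.png")[:,:,::-1].copy() for n in("side","top")}
np.set_printoptions(precision=4,suppress=True)
# stopper grip
O={"side":rectof(mask(I["side"],3,14,150,90,(255,305,295,345))),"top":rectof(mask(I["top"],3,16,150,90,(370,205,400,235)))}
print(O)
for S in(("side",),("top",),("side","top")):
    r=least_squares(lambda x:np.concatenate([(hullc(n,cyl(x,.014,.046,.082))-O[n])[:2]-.5*0-np.array([.0,.0]) for n in S]),[.55,-.3])
    print("stopper",S,r.x,r.fun)
# rig plate from top
hsv=cv2.cvtColor(I["top"],cv2.COLOR_RGB2HSV)
cs={"BL":(228,175),}
uv=lambda x,y:(x/2.5+130,y/2.5+110)
C=[at_z("top",uv(*p),.014) for p in((243,161),(277,78),(548,172),(517,260))]
c=np.mean(C,0);print("rig corners",np.array(C)[:,:2],c, [np.linalg.norm(C[i]-C[(i+1)%4]) for i in range(4)])
d=(C[1]-C[2])+(C[0]-C[3]); y=d/np.linalg.norm(d); yaw=np.arctan2(-y[0],y[1]); print("yaw",yaw,"mouth",c-.085*y,"pump",c+.085*y,"post",c+.143*y)
print("mouth net",at_z("side",(301.1,232.9),.13),at_z("top",(317.7,175.4),.13),tri((301.1,232.9),(317.7,175.4)))
# handle
Hm={"side":mask(I["side"],100,130,130,40,(295,155,330,190)),"top":mask(I["top"],100,130,130,40,(240,135,285,165))}
O={n:rectof(Hm[n]) for n in Hm}; print(O)
r=least_squares(lambda x:np.concatenate([(hullc(n,boxp([x[0],x[1],.19],x[2],(.016,.07,.016)))-O[n])[:6] for n in("top","side")]),[c[0]+.085*y[0],c[1]+.085*y[1],yaw])
print("handle",r.x,r.fun)
O={"side":rectof(mask(I["side"],172,8,130,60,(295,155,330,200))),"top":rectof(mask(I["top"],172,8,130,60,(228,130,250,155)))}
print("red",O)
P=c+.143*y
b=P.copy()
for n in("top",):
    r=least_squares(lambda x:(hullc(n,boxp([x[0],x[1],.17],yaw,(.024,.016,.012)))-O[n])[:2],P[:2]);print(n,"band xy if z=.17",r.x)
for S in(("top",),("top","side")):
    r=least_squares(lambda x:np.concatenate([(hullc(n,boxp([*P[:2],x[0]],yaw,(.024,.016,.012)))-O[n])[:6] for n in S]),[.17]);print("z given rig xy",S,r.x,r.fun)
E
```

```text
{'side': array([273.2371, 318.2165, 267.    , 314.    , 280.    , 324.    ,
        97.    ]), 'top': array([384.5231, 219.6615, 380.    , 215.    , 390.    , 225.    ,
        65.    ])}Traceback (most recent call last):
  File "<stdin>", line 9, in <module>
    return func(*args, **kwargs)
    result = trf(vector_fun.fun, vector_fun.jac, x0, f0, J0, lb, ub, ftol, xtol,
                 gtol, max_nfev, x_scale, loss_function, tr_solver,
                 tr_options.copy(), verbose, callback=callback_wrapped)
    return trf_no_bounds(
        fun, jac, x0, f0, J0, ftol, xtol, gtol, max_nfev, x_scale,
        loss_function, tr_solver, tr_options, verbose, callback=callback)
    J = jac(x)
    self._update_jac()
    ~~~~~~~~~~~~~~~~^^
    self.J = self.jac_wrapped(xp_copy(self.x), f0=self.f)
             ~~~~~~~~~~~~~~~~^^^^^^^^^^^^^^^^^^^^^^^^^^^^
    J, dct = approx_derivative(
             ~~~~~~~~~~~~~~~~~^
        self.fun,
        ^^^^^^^^^
    ...<2 lines>...
        **self.finite_diff_options,
        ^^^^^^^^^^^^^^^^^^^^^^^^^^^
    )
    ^
    J, _nfev = _dense_difference(fun_w
[... 424 characters left out ...]
~~~^^^^^^^^^^^^^^^^^^^^^^^^^^^^^^
    return np.atleast_1d(self.fun(x))
                         ~~~~~~~~^^^
    return self.f(x, *self.args, **self.kwargs)
           ~~~~~~^^^^^^^^^^^^^^^^^^^^^^^^^^^^^^
  File "<stdin>", line 9, in <lambda>
  File "h.py", line 26, in hullc
    q=np.array([proj(n,p) for p in P],np.float32); h=cv2.convexHull(q); M=cv2.moments(h)
                ~~~~^^^^^
  File "h.py", line 17, in proj
    K,k1,E=cal(n); c=np.linalg.inv(E)@np.append(X,1); s=np.array([c[0],-c[1]])/-c[2]
           ~~~^^^
  File "h.py", line 4, in cal
    c=robot.get_calibration(n); return np.array(c["K"]),c["k1"],np.array(c["extrinsics"])
ValueError: time passes only in moves, steps and waits
```

```bash
sed -i 's/^def cal(n):/import functools\n@functools.cache\ndef cal(n):/' h.py
cat > m.py <<'E'
from h import *
from scipy.optimize import least_squares as LS
least_squares=lambda f,x:LS(f,x,diff_step=1e-3)
I={n:cv2.imread(f"pics/{n}0.png")[:,:,::-1].copy() for n in("side","top")}
np.set_printoptions(precision=4,suppress=True)
O={"side":rectof(mask(I["side"],3,14,130,60,(255,305,295,345))),"top":rectof(mask(I["top"],3,16,130,60,(370,205,400,235)))}
print(O)
for S in(("side",),("top",),("side","top")):
    r=least_squares(lambda x:np.concatenate([(hullc(n,cyl(x,.014,.046,.082))-O[n])[:2] for n in S]),[.55,-.3])
    print("stopper",S,r.x,r.fun)
    print([hullc(n,cyl(r.x,.014,.046,.082)) for n in S])
uv=lambda x,y:(x/2.5+130,y/2.5+110)
C=[at_z("top",uv(*p),.014) for p in((243,161),(277,78),(548,172),(517,260))]
c=np.mean(C,0);print("rig corners",np.array(C)[:,:2],c, [np.linalg.norm(C[i]-C[(i+1)%4]) for i in range(4)])
d=(C[1]-C[2])+(C[0]-C[3]); y=d/np.linalg.norm(d); yaw=np.arctan2(-y[0],y[1]); print("yaw",yaw,"mouth",c-.085*y,"pump",c+.085*y,"post",c+.143*y)
print("mouth net",at_z("side",(301.1,232.9),.13),at_z("top",(317.7,175.4),.13),tri((301.1,232.9),(317.7,175.4)))
Hm={"side":mask(I["side"],100,130,130,40,(295,155,330,190)),"top":mask(I["top"],100,130,130,40,(240,135,285,165))}
O={n:rectof(Hm[n]) for n in Hm}; print(O)
r=least_squares(lambda x:np.concatenate([(hullc(n,boxp([x[0],x[1],.19],x[2],(.016,.07,.016)))-O[n])[:6] for n in("top","side")]),[c[0]+.085*y[0],c[1]+.085*y[1],yaw])
print("handle",r.x,r.fun)
O={"side":rectof(mask(I["side"],172,8,130,60,(295,155,330,200))),"top":rectof(mask(I["top"],172,8,130,60,(228,130,250,155)))}
print("red",O)
P=c+.143*y
r=least_squares(lambda x:(hullc("top",boxp([x[0],x[1],.17],yaw,(.024,.016,.012)))-O["top"])[:2],P[:2]);print("band xy if z=.17",r.x)
for S in(("top",),("top","side")):
    r=least_squares(lambda x:np.concatenate([(hullc(n,boxp([*P[:2],x[0]],yaw,(.024,.016,.012)))-O[n])[:6] for n in S]),[.17]);print("z given rig xy",S,r.x,r.fun)
E
python3 m.py
```

```text
{'side': array([273.0507, 323.0415, 267.    , 313.    , 280.    , 334.    ,
       217.    ]), 'top': array([384.0353, 219.7176, 379.    , 215.    , 390.    , 225.    ,
        85.    ])}
stopper ('side',) [ 0.4701 -0.327 ] [-0.  0.]
[array([273.0507, 323.0415, 266.3962, 312.2109, 279.8149, 333.9771,
       258.8468])]
stopper ('top',) [ 0.4686 -0.3262] [-0. -0.]
[array([384.0353, 219.7176, 377.76  , 214.0701, 390.2947, 225.3096,
       104.7899])]
stopper ('side', 'top') [ 0.4696 -0.3267] [-0.2449 -0.0764  0.1474 -0.3239]
[array([272.8058, 322.9651, 266.1498, 312.1363, 279.5662, 333.8989,
       258.7656]), array([384.1827, 219.3937, 377.9064, 213.7431, 390.4433, 224.9891,
       104.8232])]
rig corners [[ 0.61    0.1389]
 [ 0.7167  0.1005]
 [ 0.6011 -0.2351]
 [ 0.4915 -0.1957]] [ 0.6048 -0.0478  0.014 ] [np.float64(0.1133906848333525), np.float64(0.3549321075075502), np.float64(0.11642551510990004), np.float64(0.35498863183714296)]
yaw -0.33583771459650563 mouth [ 0.5768 -0.1281  0.014 ] pump [0.6328 0.0324 0.014 ] post [0.6519 0.0872 0.014 ]
mouth net [ 0.5754 -0.1235  0.13  ] [ 0.5819 -0.1283  0.13  ] (array([ 0.5775, -0.1277,  0.1342]), [0.0032, 0.0032])
{'side': array([311.8544, 174.1359, 309.    , 165.    , 316.    , 184.    ,
       103.    ]), 'top': array([258.2286, 149.6143, 246.    , 144.    , 271.    , 157.    ,
       140.    ])}
handle [ 0.6369  0.0344 -0.2174] [ 0.2398 -0.481  -1.2099 -1.4477  1.054  -1.2721 -0.5945  0.7155 -1.3226
 -0.0834 -1.0453  0.6468]
red {'side': array([314.125, 165.875, 309.   , 164.   , 318.   , 169.   ,   8.   ]), 'top': array([239.1176, 145.4118, 236.    , 142.    , 242.    , 149.    ,
        17.    ])}
band xy if z=.17 [0.653  0.0886]
z given rig xy ('top',) [0.1731] [ 0.3874  0.0182 -1.0718 -2.2041  2.043   2.0671]
z given rig xy ('top', 'side') [0.1813] [ 0.094  -0.9211 -1.3997 -3.1857  1.7836  1.1702 -2.4482  0.6635 -2.1161
 -1.2539 -1.5148  1.3394]
```

Three positions agree within about 2 mm: stopper (0.470, -0.327), mouth (0.577, -0.128) and pump (0.634, 0.033). The rig yaw is -0.336. Next I move over the stopper and align the tool's y axis with rig x.

```bash
python3 -m handwheel '[{"travel":[-0.0353,-0.0417,0],"roll":0},{"travel":[-0.0353,-0.0417,0],"roll":0},{"travel":[-0.0353,-0.0417,0],"roll":0},{"travel":[-0.0353,-0.0417,0],"roll":0},{"travel":[-0.0353,-0.0417,0],"roll":0},{"travel":[-0.0353,-0.0417,0],"roll":0},{"travel":[-0.0353,-0.0417,0],"roll":0},{"travel":[-0.0353,-0.0417,0],"roll":0},{"travel":[-0.0353,-0.0417,0],"roll":0},{"travel":[-0.0353,-0.0417,0],"roll":0},{"travel":[-0.0353,-0.0417,0],"roll":0},{"travel":[-0.0353,-0.0417,0],"roll":0}]' 0.06
python3 -m handwheel '[{"travel":[-0.0353,-0.0417,0],"roll":0},{"travel":[-0.0353,-0.0417,0],"roll":0},{"travel":[-0.0353,-0.0417,0],"roll":0},{"travel":[-0.0353,-0.0417,0],"roll":0},{"travel":[0,0,0],"roll":0.1826},{"travel":[0,0,0],"roll":0.1826},{"travel":[0,0,0],"roll":0.1826},{"travel":[0,0,0],"roll":0.1826},{"travel":[0,0,0],"roll":0.1826},{"travel":[0,0,0],"roll":0.1826},{"travel":[0,0,0],"roll":0.1826},{"travel":[0,0,0],"roll":0.1826}]'
cat >> h.py <<'E'
from scipy.spatial.transform import Rotation as Ro
def togo(target,yaw_y=None):
    s=robot.read_state(); w,x,y,z=s["tool_rot"]; R=Ro.from_quat([x,y,z,w]).as_matrix()
    print("t",s["clock"],"pos",s["ee_pos"].round(4),"tool move",(R.T@(np.array(target)-s["ee_pos"])).round(4),"zaxis",R[:,2].round(3),"W",round(s["gripper_width"],4))
    if yaw_y is not None: print("roll",round((np.arctan2(R[1,1],R[0,1])-yaw_y+np.pi)%(2*np.pi)-np.pi,4))
E
python3 -c "
from h import *
togo([.4696,-.3267,.066],-.336)"
```

```text
clock: 2.7
ee_pos: [0.4146, -0.1173, 0.2581]
tool_rot: [0.001, 0.221, 0.975, -0.0]
wrist_force: [0.6, 0.7, 0.2]
gripper_width: 0.0601
grip_force: 0.0
clock: 4.2
ee_pos: [0.4698, -0.3267, 0.2577]
tool_rot: [-0.0, 0.817, 0.577, -0.0]
wrist_force: [-0.6, -0.1, 0.1]
gripper_width: 0.06
grip_force: 0.0
t 4.2 pos [ 0.4698 -0.3267  0.2577] tool move [-1.000e-04 -2.000e-04  1.917e-01] zaxis [-0.  0. -1.] W 0.06
roll -0.0058
```

```bash
python3 -m handwheel '[{"travel":[0,0,0.045],"roll":0},{"travel":[0,0,0.045],"roll":0},{"travel":[0,0,0.04],"roll":0},{"travel":[0,0,0.03],"roll":0},{"travel":[0,0,0.02],"roll":0},{"travel":[0,0,0.0115],"roll":0},{"travel":[0,0,0],"roll":0},{"travel":[0,0,0],"roll":0}]'
python3 -m handwheel '[{"travel":[0,0,0],"roll":0},{"travel":[0,0,0],"roll":0},{"travel":[0,0,0],"roll":0},{"travel":[0,0,0],"roll":0},{"travel":[0,0,0],"roll":0},{"travel":[0,0,0],"roll":0}]' 0.02
```

```text
clock: 5.2
ee_pos: [0.4704, -0.3272, 0.0672]
tool_rot: [0.001, 0.815, 0.579, 0.0]
wrist_force: [0.6, 0.3, 0.3]
gripper_width: 0.0598
grip_force: 0.0
clock: 5.95
ee_pos: [0.47, -0.3268, 0.0664]
tool_rot: [0.0, 0.815, 0.579, 0.0]
wrist_force: [-0.5, 0.4, 2.4]
gripper_width: 0.0271
grip_force: 30.0
```

```bash
python3 -m handwheel '[{"travel":[0,0,-0.015],"roll":0},{"travel":[0,0,-0.03],"roll":0},{"travel":[0,0,-0.045],"roll":0},{"travel":[0,0,-0.045],"roll":0},{"travel":[0,0,-0.03],"roll":0},{"travel":[0,0,-0.015],"roll":0},{"travel":[0,0,0],"roll":0}]'
python3 -c "
from h import *
togo([.577,-.1281,.220],-.336)"
```

```text
clock: 6.82
ee_pos: [0.4701, -0.3269, 0.2471]
tool_rot: [0.001, 0.815, 0.579, 0.0]
wrist_force: [0.5, 0.4, -1.3]
gripper_width: 0.0273
grip_force: 30.0
t 6.825 pos [ 0.4701 -0.3269  0.2471] tool move [0.223  0.0354 0.027 ] zaxis [ 0.001 -0.001 -1.   ] W 0.0273
roll 0.0002
```

```bash
python3 -m handwheel '[{"travel":[0.02,0.0032,0],"roll":0},{"travel":[0.045,0.007,0],"roll":0},{"travel":[0.05,0.008,0],"roll":0},{"travel":[0.05,0.008,0],"roll":0},{"travel":[0.035,0.0056,0.007],"roll":0},{"travel":[0.023,0.0036,0.01],"roll":0},{"travel":[0,0,0.01],"roll":0},{"travel":[0,0,0],"roll":0},{"travel":[0,0,0],"roll":0}]'
python3 - <<'E'
from h import *
togo([.577,-.1281,.220],-.336)
ims=[]
for n,b in(("side",(260,180,350,270)),("top",(270,130,370,220))):
    f=robot.grab_frame(n); cv2.imwrite(f"pics/{n}1.png",f[:,:,::-1])
    for t in("stopper","flask_mouth"): print(n,t,[(np.round(r["uv"],1).tolist(),round(r["p"],2)) for r in robot.spot_point(t,n)[:3]])
    l,t,r,bb=b; ims.append(cv2.resize(f[t:bb,l:r,::-1],(400,400),interpolation=cv2.INTER_CUBIC))
    print(n,"pred mouth",proj(n,[.577,-.1281,.13]).round(1),"pred stop",proj(n,[.577,-.1281,.166]).round(1))
cv2.imwrite("pics/c1.png",np.hstack(ims))
E
```

```text
clock: 7.95
ee_pos: [0.5764, -0.1284, 0.219]
tool_rot: [-0.0, 0.816, 0.579, -0.0]
wrist_force: [0.1, 0.1, -0.4]
gripper_width: 0.027
grip_force: 30.0
t 7.95 pos [ 0.5764 -0.1284  0.219 ] tool move [ 0.0005  0.0005 -0.001 ] zaxis [-0.001  0.    -1.   ] W 0.027
roll -0.0008
side stopper [([304.0, 220.3], 0.92), ([223.0, 350.3], 0.85), ([295.1, 381.5], 0.7)]
side flask_mouth [([302.2, 232.5], 0.59)]
side pred mouth [302.2 234. ] pred stop [302.8 222.2]
top stopper [([409.2, 214.2], 0.75), ([384.1, 259.2], 0.42), ([259.8, 158.4], 0.33)]
top flask_mouth [([319.7, 175.8], 0.72), ([260.0, 157.4], 0.62)]
top pred mouth [317.6 177.1] pred stop [318.8 174. ]
```

View pics/c1.png

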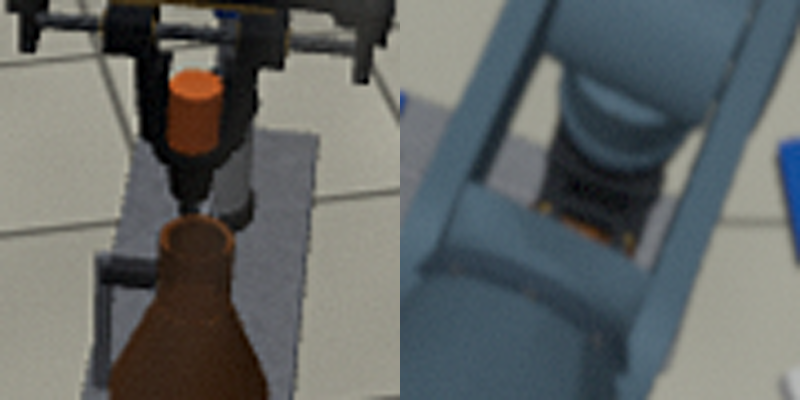

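The side crop shows the plug tip at x≈190 but the neck centre at x≈198, so the mouth lies a few mm towards +x of my estimate. I'll fit the flask outline properly in the initial pictures.

```bash
cat > f.py <<'E'
from h import *
from scipy.optimize import minimize, least_squares
np.set_printoptions(precision=4,suppress=True)
I={n:cv2.imread(f"pics/{n}0.png")[:,:,::-1].copy() for n in("side","top")}
M={"side":mask(I["side"],0,18,90,25,(275,220,330,285)),"top":mask(I["top"],0,20,90,25,(290,160,335,205))}
S=8
def iou(n,x):
    P=cyl(x,.046,.014,.03)+cyl(x,.0205,.12,.13)
    Q=[proj(n,p) for p in cyl(x,.0205,.08,.13)]; B=[proj(n,p) for p in cyl(x,.046,.014,.026)+cyl(x,.0205,.08,.09)]
    m=np.zeros((420*S,560*S),np.uint8)
    for q in(Q,B):
        h=cv2.convexHull(((np.array(q)+.5)*S).astype(np.int32)); cv2.fillConvexPoly(m,h,1)
    m=cv2.resize(m.astype(np.float32),(560,420),interpolation=cv2.INTER_AREA)
    return np.abs(m-M[n]).sum()
for n in M: print(n,rectof(M[n]))
for s in(("side",),("top",),("side","top")):
    r=minimize(lambda x:sum(iou(n,x) for n in s),[.579,-.128],method="Nelder-Mead",options=dict(initial_simplex=[[.579,-.128],[.585,-.128],[.579,-.120]]))
    print(s,r.x,r.fun)
# neck edges in side
r0=rectof(M["side"])
for row in range(235,248,3):
    xs=np.nonzero(M["side"][row])[0]; print(row,xs.min(),xs.max(),(xs.min()+xs.max())/2, [proj("side",[x,-.128,.10]).round(1).tolist() for x in(.577,.582)] if row==235 else "")
f=cv2.imread("pics/side1.png")[:,:,::-1].copy(); m=mask(f,3,14,130,60,(290,190,315,220)); print("orange now",rectof(m),hullc("side",cyl([.5764,-.1284],.014,.199,.235)))
E
python3 f.py
```

```text
side [ 302.4571  257.3272  284.      228.      320.      280.     1201.    ]
top [314.1    183.9127 300.     170.     328.     199.     550.    ]
('side',) [ 0.5824 -0.1212] 121.921875
('top',) [ 0.5824 -0.1264] 189.828125
('side', 'top') [ 0.5823 -0.1219] 315.8125
235 296 312 304.0 [[301.6, 243.6], [303.6, 243.3]]
238 296 311 303.5 
241 295 311 303.0 
244 296 311 303.5 
247 295 311 303.0 
orange now [303.22  204.525 298.    196.    310.    215.    200.   ] [303.5874 204.6219 297.1493 194.6747 310.1305 214.6627 226.7315]
```

```bash
python3 -c "
from h import *
togo([.582,-.1255,.156],-.336)"
```

```text
t 8.25 pos [ 0.5768 -0.1283  0.2196] tool move [0.0044 0.004  0.0636] zaxis [ 0.001 -0.    -1.   ] W 0.0274
roll -0.0005
```

```bash
python3 -m handwheel '[{"travel":[0.0044,0.004,0],"roll":0},{"travel":[0,0,0.015],"roll":0},{"travel":[0,0,0.015],"roll":0},{"travel":[0,0,0.007],"roll":0},{"travel":[0,0,0],"roll":0}]'
python3 -m handwheel '[{"travel":[0,0,0.004],"roll":0},{"travel":[0,0,0.004],"roll":0},{"travel":[0,0,0],"roll":0},{"travel":[0,0,0],"roll":0}]'
python3 - <<'E'
from h import *
togo([.582,-.1255,.156],-.336)
f=robot.grab_frame("side"); cv2.imwrite("pics/c2.png",cv2.resize(f[180:270,260:350,::-1],(540,540),interpolation=cv2.INTER_CUBIC))
E
```

```text
clock: 8.88
ee_pos: [0.5813, -0.1247, 0.1809]
tool_rot: [-0.001, 0.815, 0.579, -0.001]
wrist_force: [-0.3, 0.5, -0.5]
gripper_width: 0.0272
grip_force: 30.0
clock: 9.38
ee_pos: [0.5821, -0.125, 0.1744]
tool_rot: [0.0, 0.815, 0.579, 0.0]
wrist_force: [0.6, 0.4, -0.2]
gripper_width: 0.0272
grip_force: 30.0
t 9.375 pos [ 0.5821 -0.125   0.1744] tool move [-0.0005  0.0001  0.0184] zaxis [ 0. -0. -1.] W 0.0272
roll 0.0002
```

View pics/c2.png

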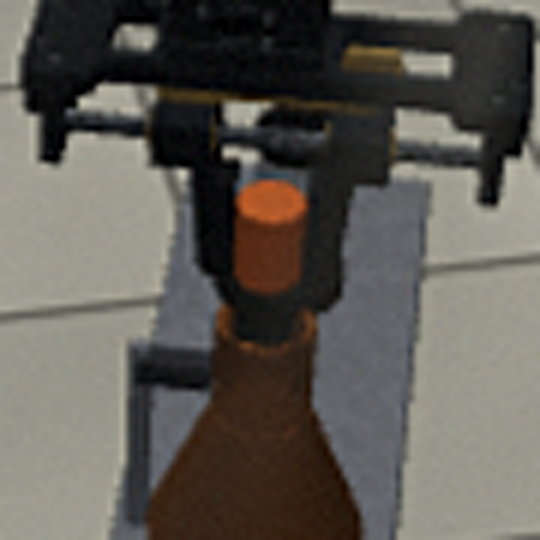

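The crop shows the plug inside the mouth: plug at x≈268 and neck centre at x≈267, so it is centred. I'll keep lowering and watch the force.

```bash
python3 -m handwheel '[{"travel":[0,0,0.003],"roll":0},{"travel":[0,0,0.003],"roll":0},{"travel":[0,0,0.003],"roll":0},{"travel":[0,0,0],"roll":0},{"travel":[0,0,0],"roll":0}]'
python3 -m handwheel '[{"travel":[0,0,0.003],"roll":0},{"travel":[0,0,0.003],"roll":0},{"travel":[0,0,0],"roll":0},{"travel":[0,0,0],"roll":0}]'
```

```text
clock: 10.05
ee_pos: [0.582, -0.125, 0.1652]
tool_rot: [0.0, 0.815, 0.579, -0.0]
wrist_force: [-0.7, -0.2, -1.8]
gripper_width: 0.0271
grip_force: 30.0
clock: 10.55
ee_pos: [0.5819, -0.125, 0.1592]
tool_rot: [-0.0, 0.815, 0.579, -0.0]
wrist_force: [0.0, -0.7, -0.5]
gripper_width: 0.0275
grip_force: 30.0
```

```bash
python3 -m handwheel '[{"travel":[0,0,0.002],"roll":0},{"travel":[0,0,0.0015],"roll":0},{"travel":[0,0,0],"roll":0},{"travel":[0,0,0],"roll":0}]'
python3 -m handwheel '[{"travel":[0,0,0.001],"roll":0},{"travel":[0,0,0],"roll":0},{"travel":[0,0,0],"roll":0}]'
```

```text
clock: 11.05
ee_pos: [0.582, -0.125, 0.1564]
tool_rot: [0.0, 0.815, 0.579, 0.0]
wrist_force: [-2.2, 0.3, 5.5]
gripper_width: 0.0271
grip_force: 30.0
clock: 11.42
ee_pos: [0.5821, -0.125, 0.1564]
tool_rot: [0.0, 0.815, 0.579, 0.0]
wrist_force: [-5.9, 1.7, 12.4]
gripper_width: 0.0273
grip_force: 30.0
```

The upward reaction force at z≈0.156 means the stopper is seated. I'll release it and rise.

```bash
python3 -m handwheel '[{"travel":[0,0,0],"roll":0},{"travel":[0,0,0],"roll":0},{"travel":[0,0,0],"roll":0},{"travel":[0,0,0],"roll":0},{"travel":[0,0,-0.015],"roll":0},{"travel":[0,0,-0.03],"roll":0},{"travel":[0,0,-0.04],"roll":0},{"travel":[0,0,-0.03],"roll":0},{"travel":[0,0,0],"roll":0}]' 0.055
python3 - <<'E'
from h import *
togo([.6375,.035,.24],-.334)
f=robot.grab_frame("side"); cv2.imwrite("pics/c3.png",cv2.resize(f[140:260,250:370,::-1],(600,600),interpolation=cv2.INTER_CUBIC))
E
```

```text
clock: 12.55
ee_pos: [0.5835, -0.1256, 0.2737]
tool_rot: [0.003, 0.815, 0.579, 0.002]
wrist_force: [-0.2, -0.5, 0.6]
gripper_width: 0.0553
grip_force: 0.0
t 12.55 pos [ 0.5835 -0.1256  0.2737] tool move [ 0.1694 -0.0022  0.0336] zaxis [ 0.006 -0.003 -1.   ] W 0.0553
roll -0.0017
```

View pics/c3.png

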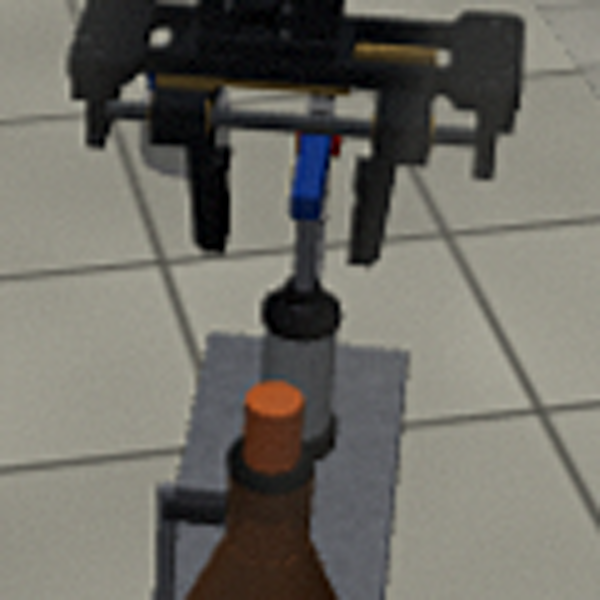

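The crop shows the stopper upright with its flange on the rim at (270,465). The blue handle (311,175) lies between the open fingers (210,200) and (370,210). Now I move over the handle.

```bash
python3 -m handwheel '[{"travel":[0.02,0,0],"roll":0},{"travel":[0.04,-0.001,0],"roll":0},{"travel":[0.045,-0.001,0],"roll":0},{"travel":[0.04,0,0],"roll":0},{"travel":[0.024,0,0],"roll":0},{"travel":[0,0,0],"roll":0},{"travel":[0,0,0],"roll":0}]'
python3 - <<'E'
from h import *
togo([.6375,.035,.19],-.334)
ims=[]
for n,(l,t) in(("side",(265,100)),("top",(215,100))):
    f=robot.grab_frame(n); cv2.imwrite(f"pics/{n}4.png",f[:,:,::-1]); ims.append(cv2.resize(f[t:t+100,l:l+100,::-1],(400,400),interpolation=cv2.INTER_CUBIC))
cv2.imwrite("pics/c4.png",np.hstack(ims))
E
```

```text
clock: 13.48
ee_pos: [0.6352, 0.0354, 0.2685]
tool_rot: [-0.001, 0.815, 0.579, -0.001]
wrist_force: [0.1, -1.1, 0.5]
gripper_width: 0.0549
grip_force: 0.0
t 13.475 pos [0.6352 0.0354 0.2685] tool move [0.0005 0.0025 0.0785] zaxis [-0.002 -0.    -1.   ] W 0.0549
roll -0.0014
```

View pics/c4.png

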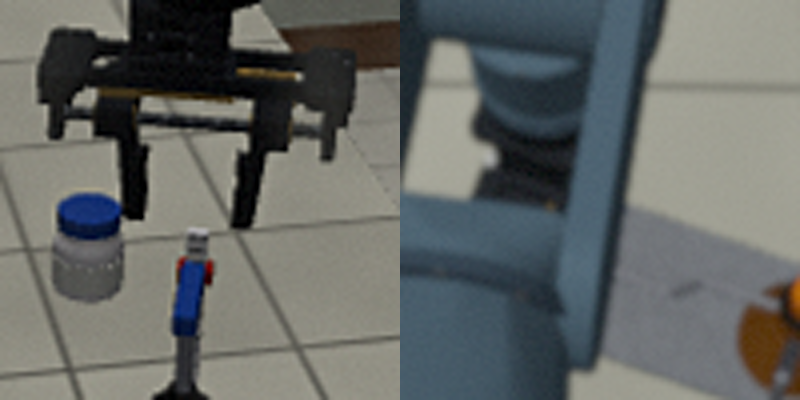

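The side crop shows the handle at (187,295) between the fingers (137 and 245), with the white post top at (197,235) and the red band edges at (180–212, 258–285). I'll descend and grip, then measure the band in this picture.

```bash
python3 -m handwheel '[{"travel":[0.0005,0.0025,0.01],"roll":0},{"travel":[0,0,0.025],"roll":0},{"travel":[0,0,0.022],"roll":0},{"travel":[0,0,0.014],"roll":0},{"travel":[0,0,0.0075],"roll":0},{"travel":[0,0,0],"roll":0},{"travel":[0,0,0],"roll":0}]'
python3 -m handwheel '[{"travel":[0,0,0],"roll":0},{"travel":[0,0,0],"roll":0},{"travel":[0,0,0],"roll":0},{"travel":[0,0,0],"roll":0},{"travel":[0,0,0],"roll":0},{"travel":[0,0,0],"roll":0}]' 0.005
python3 - <<'E'
from h import *
togo([.6375,.035,.19],-.334)
f=cv2.imread("pics/side4.png")[:,:,::-1]
P=np.array([.582,-.125])+.228*np.array([np.sin(.334),np.cos(.334)]); print(P)
for z in(.155,.165,.175,.185,.19,.207): print(z,"centre",proj("side",[*P,z]).round(1),"hull",hullc("side",boxp([*P,z],-.334,(.024,.016,.012)))[2:6].round(1))
print("post top hull",hullc("side",boxp([*P,.197],-.334,(.014,.008,.02)))[2:6].round(1))
for r in range(154,176): print(r,[tuple(int(v) for v in f[r,c]) for c in(309,310,314,316,317,318)])
E
```

```text
clock: 14.45
ee_pos: [0.6389, 0.0348, 0.1922]
tool_rot: [0.001, 0.815, 0.579, 0.001]
wrist_force: [0.4, 0.2, 0.5]
gripper_width: 0.0552
grip_force: 0.0
clock: 15.2
ee_pos: [0.6388, 0.0347, 0.1914]
tool_rot: [0.0, 0.815, 0.579, 0.0]
wrist_force: [3.8, -0.8, -1.7]
gripper_width: 0.0158
grip_force: 30.0
t 15.2 pos [0.6388 0.0347 0.1914] tool move [-0.0002 -0.0013  0.0013] zaxis [ 0.001 -0.    -1.   ] W 0.0158
roll -0.0019
[0.65674401 0.0904004 ]
0.155 centre [312.6 174. ] hull [307.8 170.2 317.3 177.8]
0.165 centre [312.8 170.9] hull [308.  167.1 317.5 174.7]
0.175 centre [313.  167.8] hull [308.2 164.  317.7 171.5]
0.185 centre [313.2 164.6] hull [308.4 160.8 318.  168.4]
0.19 centre [313.3 163. ] hull [308.5 159.2 318.1 166.8]
0.207 centre [313.7 157.5] hull [308.8 153.8 318.5 161.4]
post top hull [310.5 156.6 316.4 164.9]
154 [(144, 142, 129), (144, 142, 130), (143, 141, 129), (144, 141, 129), (141, 141, 127), (146, 144, 132)]
155 [(145, 143, 132), (144, 144, 131), (144, 142, 129), (142, 143, 130), (146, 144, 132), (144, 143, 132)]
156 [(143, 142, 129), (146, 144, 132), (140, 141, 12
[... 1206 characters left out ...]
, (65, 0, 0), (99, 86, 77)]
169 [(67, 49, 35), (15, 34, 98), (19, 50, 121), (41, 2, 12), (40, 0, 0), (123, 123, 112)]
170 [(59, 53, 51), (8, 34, 102), (21, 48, 119), (43, 1, 7), (48, 0, 0), (129, 129, 117)]
171 [(68, 76, 94), (12, 43, 109), (15, 44, 112), (83, 77, 66), (92, 83, 74), (133, 132, 121)]
172 [(60, 71, 106), (10, 40, 114), (15, 42, 109), (126, 124, 109), (134, 133, 120), (139, 139, 127)]
173 [(40, 52, 105), (14, 47, 117), (10, 35, 99), (132, 129, 115), (142, 140, 127), (139, 138, 127)]
174 [(39, 54, 106), (13, 45, 116), (11, 35, 94), (133, 130, 118), (140, 139, 127), (137, 136, 124)]
175 [(29, 49, 106), (17, 47, 117), (1, 22, 75), (133, 130, 117), (139, 136, 124), (137, 136, 126)]
```

The post-top edge matches the prediction (156.5 against 156.6), and the red band fits z ≈ 0.175. That means a 60 mm draw; I'll raise it and check.

```bash
python3 -m handwheel '[{"travel":[0,0,-0.004],"roll":0},{"travel":[0,0,-0.009],"roll":0},{"travel":[0,0,-0.012],"roll":0},{"travel":[0,0,-0.012],"roll":0},{"travel":[0,0,-0.012],"roll":0},{"travel":[0,0,-0.007],"roll":0},{"travel":[0,0,-0.003],"roll":0},{"travel":[0,0,0],"roll":0},{"travel":[0,0,0],"roll":0},{"travel":[0,0,0],"roll":0}]'
python3 - <<'E'
from h import *
togo([.6388,.0347,.2514],-.334)
ims=[]
for n,(l,t) in(("side",(280,120)),("top",(215,110))):
    f=robot.grab_frame(n); cv2.imwrite(f"pics/{n}5.png",f[:,:,::-1]); ims.append(cv2.resize(f[t:t+60,l:l+60,::-1],(400,400),interpolation=cv2.INTER_CUBIC))
    for t in("pointer_tip","red_band","handle"): print(n,t,[(np.round(r["uv"],1).tolist(),round(r["p"],2)) for r in robot.spot_point(t,n)[:2]])
cv2.imwrite("pics/c5.png",np.hstack(ims))
P=np.array([.6567,.0904]); d=np.array([np.sin(.334),np.cos(.334)]); e=np.array([d[1],-d[0]])
for z in(.169,.175,.181):
  print(z,{(i,j,k):proj("side",[*(P+i*.012*e+j*.008*d),z+k*.006]).round(1).tolist() for i in(-1,1) for j in(-1,1) for k in(1,-1)})
R=P-.058*d
for z in(.169,.175,.181): print("tip",z,proj("side",[*(R+.047*d),z]).round(1),"under-arm",proj("side",[*(R+.02*d),z]).round(1))
E
```

```text
clock: 16.45
ee_pos: [0.6387, 0.0347, 0.2483]
tool_rot: [-0.0, 0.815, 0.579, 0.0]
wrist_force: [9.4, -1.9, -10.4]
gripper_width: 0.0154
grip_force: 30.0
t 16.45 pos [0.6387 0.0347 0.2483] tool move [ 0.      0.0001 -0.0031] zaxis [ 0.  0. -1.] W 0.0154
roll -0.0021
side pointer_tip []
side red_band [([311.1, 164.7], 0.43)]
side handle [([309.4, 184.1], 0.72), ([314.9, 157.4], 0.6)]
top pointer_tip []
top red_band []
top handle []
0.169 {(-1, -1, 1): [308.3, 168.9], (-1, -1, -1): [308.1, 172.7], (-1, 1, 1): [308.8, 165.9], (-1, 1, -1): [308.6, 169.6], (1, -1, 1): [317.1, 169.7], (1, -1, -1): [316.9, 173.4], (1, 1, 1): [317.6, 166.6], (1, 1, -1): [317.3, 170.4]}
0.175 {(-1, -1, 1): [308.4, 167.0], (-1, -1, -1): [308.2, 170.8], (-1, 1, 1): [309.0, 164.0], (-1, 1, -1): [308.7, 167.8], (1, -1, 1): [317.3, 167.8], (1, -1, -1): [317.0, 171.5], (1, 1, 1): [317.7, 164.7], (1, 1, -1): [317.5, 168.5]}
0.181 {(-1, -1, 1): [308.5, 165.1], (-1, -1, -1): [308.3, 168.9], (-1, 1, 1): [309.1, 162.1], (-1, 1, -1): [308.8, 165.9], (1, -1, 1): [317.4, 165.9], (1, -1, -1): [317.1, 169.7], (1, 1, 1): [317.9, 162.8], (1, 1, -1): [317.6, 166.6]}
tip 0.169 [312.5 171.7] under-arm [311.6 177. ]
tip 0.175 [312.6 169.9] under-arm [311.8 175.1]
tip 0.181 [312.8 168. ] under-arm [311.9 173.2]
```

View pics/c5.png

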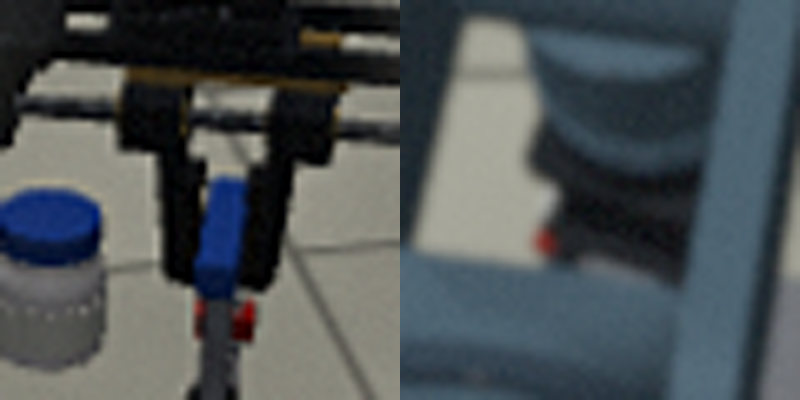

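The side crop shows the handle in the jaws at (222,235), with the red band visible on both sides of the rod at (200–255, 300–340). I'll check the sag, the slip and the band rows numerically.

```bash
python3 - <<'E'
from h import *
s=robot.read_state(); print(s["ee_pos"],s["wrist_force"],s["clock"])
f=cv2.imread("pics/side5.png")[:,:,::-1]
for r in range(161,175): print(r,[tuple(int(v) for v in f[r,c]) for c in(308,309,310,316,317,318)])
for k,c in((4,.190),(5,.2469)):
    g=cv2.imread(f"pics/side{k}.png")[:,:,::-1].copy(); print(rectof(mask(g,100,130,130,40,(303,140,325,190)))[:6].round(1),hullc("side",boxp([.6388,.0347,c],-.334,(.016,.07,.016)))[:6].round(1))
E
```

```text
[0.63869826 0.03473308 0.24831759] [  9.66146188  -1.06842613 -10.07432446] 16.85
161 [(1, 0, 0), (3, 16, 44), (11, 22, 57), (7, 7, 9), (0, 0, 1), (4, 4, 2)]
162 [(16, 17, 19), (2, 15, 44), (7, 21, 55), (1, 3, 6), (0, 0, 0), (0, 0, 0)]
163 [(138, 138, 122), (52, 55, 69), (0, 13, 51), (72, 73, 69), (59, 58, 55), (23, 27, 25)]
164 [(152, 151, 138), (94, 86, 83), (26, 28, 40), (106, 111, 103), (123, 104, 95), (130, 128, 117)]
165 [(146, 150, 135), (124, 75, 66), (62, 24, 28), (86, 61, 59), (114, 44, 41), (123, 103, 93)]
166 [(143, 148, 136), (136, 68, 62), (77, 27, 28), (98, 37, 36), (119, 6, 7), (98, 84, 75)]
167 [(145, 149, 136), (89, 54, 48), (48, 21, 22), (92, 19, 19), (116, 7, 4), (106, 86, 79)]
168 [(145, 146, 132), (71, 49, 43), (31, 24, 25), (59, 4, 5), (62, 0, 0), (101, 87, 79)]
169 [(142, 144, 131), (69, 43, 37), (28, 21, 26), (47, 2, 0), (36, 0, 0), (121, 121, 110)]
170 [(141, 141, 129), (98, 71, 65), (46, 34, 38), (45, 0, 0), (49, 4, 1), (131, 129, 118)]
171 [(141, 140, 129), (141, 136, 123), (67, 66, 64), (80, 79, 71), (86, 77, 71), (132, 130, 120)]
172 [(140, 139, 125), (133, 131, 120), (60, 60, 57), (127, 128, 116), (133, 134, 123), (139, 138, 127)]
173 [(140, 138, 127), (123, 122, 114), (54, 57, 56), (135, 134, 122), (144, 142, 130), (138, 138, 126)]
174 [(141, 141, 128), (122, 121, 112), (59, 59, 60), (135, 135, 124), (137, 136, 123), (135, 132, 122)]
[311.9 174.1 309.  165.  316.  184. ] [311.9 174.7 307.5 164.7 316.2 184.6]
[312.7 155.4 309.  147.  317.  165. ] [313.1 155.7 308.6 145.8 317.6 165.5]
```

```bash
python3 -m handwheel '[{"travel":[0,0,-0.0017],"roll":0},{"travel":[0,0,-0.0016],"roll":0},{"travel":[0,0,0],"roll":0},{"travel":[0,0,0],"roll":0},{"travel":[0,0,0],"roll":0},{"travel":[0,0,0],"roll":0}]'
python3 - <<'E'
from h import *
s=robot.read_state(); print(s["ee_pos"],s["wrist_force"],s["clock"])
f=robot.grab_frame("side")
z=.19+s["ee_pos"][2]-.1914
print("pointer z est",z-.075,rectof(mask(f,100,130,130,40,(303,140,325,190)))[:6].round(1),hullc("side",boxp([.6388,.0347,z],-.334,(.016,.07,.016)))[:6].round(1))
cv2.imwrite("pics/c6.png",cv2.resize(f[140:240,265:345,::-1],(480,600),interpolation=cv2.INTER_CUBIC))
E
```

```text
clock: 17.6
ee_pos: [0.6387, 0.0347, 0.2515]
tool_rot: [-0.0, 0.815, 0.579, 0.0]
wrist_force: [9.5, -0.7, -12.1]
gripper_width: 0.0156
grip_force: 30.0
[0.6386858  0.03471293 0.25150785] [  9.51165234  -0.74048455 -12.1067433 ] 17.6
pointer z est 0.17510784899818393 [312.8 154.4 309.  146.  317.  164. ] [313.2 154.6 308.6 144.7 317.6 164.4]
```

View pics/c6.png

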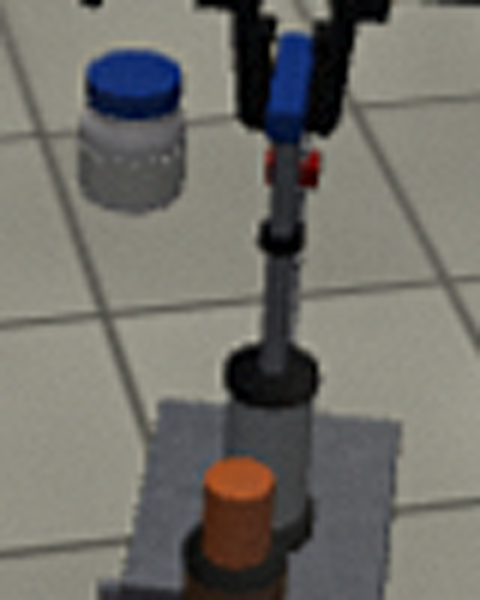

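The crop shows the stopper seated upright at (238,520). The rod is drawn up with the pointer collar at (280,237), image row 179.5, against about row 179 predicted for z = 0.175. The band at (293,168) is clear and the grip is steady, so I'm handing in.

```bash
python3 -c "
from bench import robot
print(robot.hand_in())"
```

```text
the job is handed in; nothing more can be done
None
```

I seated the stopper in the flask and handed in with the pump handle held and the pointer at about 175 mm, level with the red band's middle by my image measurements; the simulator gave no verdict.

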